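# Feel which dabba lid binds

## Robot

A 7-joint arm with a two-finger parallel gripper is mounted at the origin on the work surface. World frame = base frame: x ahead of the robot, y to its left, z up, the work surface at z = 0. Lengths are in mm, angles in rad, forces in N, time in s.
With the tool pointing down it reaches from about 400 to 875 mm from the base axis. Payload 6.5 kg.
Tool frame: the origin (TCP) lies midway between the tips of the shut fingers; the grasp point (between the pads) lies robot.grip_point_offset behind it (robot.grip_point_offset is the distance from the TCP to the grasp point, in mm); z points along the fingers, y is the line along which they close (so a half turn about z gives the same grasp; the last joint's range is limited). The gripper opens to 85 mm and grips with 20 to 120 N. Pads are 22 mm wide; open, the fingers measure 114 mm over their backs; the gripper's body (76 mm by 85 mm) begins 54 mm behind the grasp point. The pads swing forward as they close: fully open they stand 13 mm farther back than shut.
Start: joints at [-1.21, 0.536, -0.004, 1.538, 0.003, 1.067, -0.071], TCP at [269.068, 591.686, 231.29] pointing down, gripper open.
Joint ranges: [-2.7, 2.7], [-0.37, 2.16], [-1.27, 1.26], [0.24, 2.4], [-1.31, 4.45], [0.19, 1.91], [-2.76, 2.76]. Speed limits (rad/s): [2.39, 2.39, 3.14, 3.14, 3.14, 3.14, 3.14].

## Interface

Orientations are given as a unit quaternion [w, x, y, z].
In Python, from plant import robot gives the robot as it stands.
- The arm moves only by the tool carry_out, never from a script. Its arguments are lists of equal length, an entry for each row: "gripper": the gripper's target within -1 to 1 (shut at 1, half-way at 0, fully open at -1); "linear": the shift along the tool's x, y, z in m, a list of three; "roll": the turn about the tool's z in rad. A call has 1 to 12 rows; each row is the pose to reach, as a shift and turn from the pose commanded when the call began, along the tool's axes at that moment; what a row does not reach only later rows make up. A row lasts 1/10 s, in which the tool goes at most 50 mm and 8.59 degrees, less where a joint would pass 70% of its speed; a pose out of reach is approached as far as the arm can. A call with a gripper value outside its range is refused whole. The fingers move at their own pace and stop on an object; "squeeze" is the grip in N (left out, the last holds). Time passes only in rows, so rows that repeat a pose let the fingers close. It gives the time, the measured TCP pose, the force, the opening and the grip force at its end, in the units of the state.
- robot.read_state(): the state, without advancing time (a new reading comes with each control period).
- robot.snapshot(name): name is "side" or "top"; returns the picture (400x640x3 uint8, red, green, blue); there is no depth.
- robot.camera_params(name): a dict with "fx", "fy", "cx", "cy" (pixels), "T" (4x4, takes a point from camera to world coordinates). Camera axes: x right, y up, looking along -z (the intrinsics and any distortion apply to the point x, -y, -z); pixel columns grow to the right and rows downward; lengths in mm; the calibration is good to about 2 mm. A picture is of the moment at which its call begins. camera_params takes no time and is no camera call.
- robot.close_job(): hands the job in; it is judged then, once.
The state is a dict: "clock": time; "joint_pos": joint angles; "joint_vel": joint speeds; "tau": joint torques, N m; "tool_pos": TCP position; "tcp_rot": TCP orientation; "ft_force": force on the tool from outside, world axes, zero at the start; "torque": the same for the moment, N m; "opening": finger opening in mm; "grasp_force": force on a finger pad.
Only numpy, scipy, OpenCV 4.12 (cv2) and the standard library are available. Lean on these libraries where they do the work, as an engineer would, in place of code of your own. Each camera call takes 0.05 s, during which the arm holds its last target. There are 200 camera calls.

## Task

One of the two octagonal dabbas on the tray has a gritty pivot, so its swivel lid binds partway. With closed fingertips against the knob, gently swing first the red-knobbed lid, then the black-knobbed one, each until it is fully open or you clearly feel it bind, never pushing with more than 15 N. Finish with the free-swinging lid fully open for refilling and the binding one fully shut, and disturb nothing else.

Things in the scene. Friction and masses are not known exactly. Their poses are not given: they have to be found in the camera images.
- dabba_red: octagonal steel dabba, 130 mm across flats, 70 mm high, fixed to the tray. Origin: centre of underside, z up. Its flat octagonal steel lid (134 mm across, 4 mm thick, top face 75 mm above the origin) swivels level about an upright brass pivot at x=+50 mm; a red knob stands on the lid, at x=-50 mm when shut
- lid_red (a joint): swivel angle (rad) of the red-knobbed lid: 0 shut, 1.4 fully open, a stop at each; starts 0 to 0.15. It grows anticlockwise seen from above: the knob lies at 100 mm x (-cos a, -sin a) from the pivot in the dabba's axes. A sound lid needs under 1.5 N at the knob at any angle and stays where left. Exactly one of the two lids binds; nothing shows which
- red_knob (a point): centre of the top face of the red knob: upright round post, 16 mm diameter, 36 mm tall, standing on the lid's top face (this point is 36 mm above that face)
- red_pivot (a point): top centre of the red dabba's brass pivot (18 mm cap, 6 mm above the lid), 100 mm from the knob's centre. A binding lid turns easily up to a point between 0.3 and 0.95 rad (differs each time), then resists springily, each further mm of knob travel adding 0.4 to 0.8 N, and springs back to that point when let go; towards shut it turns easily
- dabba_black: octagonal steel dabba, 130 mm across flats, 70 mm high, fixed to the tray. Origin: centre of underside, z up. Its flat octagonal steel lid (134 mm across, 4 mm thick, top face 75 mm above the origin) swivels level about an upright brass pivot at x=+50 mm; a black knob stands on the lid, at x=-50 mm when shut
- lid_black (a joint): swivel angle (rad) of the black-knobbed lid: 0 shut, 1.4 fully open, a stop at each; starts 0 to 0.15. It grows anticlockwise seen from above: the knob lies at 100 mm x (-cos a, -sin a) from the pivot in the dabba's axes. A sound lid needs under 1.5 N at the knob at any angle and stays where left. Exactly one of the two lids binds; nothing shows which
- black_knob (a point): centre of the top face of the black knob: upright round post, 16 mm diameter, 36 mm tall, standing on the lid's top face (this point is 36 mm above that face)
- black_pivot (a point): top centre of the black dabba's brass pivot (18 mm cap, 6 mm above the lid), 100 mm from the knob's centre. A binding lid turns easily up to a point between 0.3 and 0.95 rad (differs each time), then resists springily, each further mm of knob travel adding 0.4 to 0.8 N, and springs back to that point when let go; towards shut it turns easily
- tray: narrow pale wooden tray 220 x 760 mm on one runner, pulled out to -y from a fixed 200 mm high wooden cupboard base (340 mm wide, its front edge 310 to 400 mm from the tray's centre) and fixed, carrying both dabbas, the pots, the shaker and the spatula. Origin under its centre; floor 22 mm above, rim 44 mm above; long along y
- pot_white: loose white ceramic pinch pot, 56 mm wide, 32 mm high, on the tray between the dabbas; below the lids. Origin: centre of underside
- pot_blue: loose blue ceramic pinch pot, same size, on the tray's outer end. Origin: centre of underside
- shaker: loose glass salt shaker with steel cap, 40 mm wide, 75 mm high, on the tray towards the cupboard. Origin: centre of underside
- spatula: loose orange silicone spatula, 250 mm long, blade 42 mm wide, 10 mm thick, lying along the tray's far side. Origin: on its underside near its middle, x axis along its length
- mug: loose blue mug, 76 mm wide, 90 mm high, on the worktop. Origin: centre of underside
- jar: loose amber jar, 70 mm wide, 130 mm high, on the worktop. Origin: centre of underside

How it is judged (in metres and radians):
On the way, in this order (a step that is already met when the one before it is completed fails the run):
1. the red-knobbed lid has been swung: it is fully open (over 1.25 rad), or it is pressed by the fingers with more than 1.8 N somewhere between 0.28 and 1.2 rad, which only a binding lid resists ((value of joint lid_red above 1.25 rad or (value of joint lid_red between 0.28 and 1.2 rad and contact force between the fingers and dabba_red above 1.8 N))), for 0.15 s.
2. the black-knobbed lid has been swung: it is fully open (over 1.25 rad), or it is pressed by the fingers with more than 1.8 N somewhere between 0.28 and 1.2 rad, which only a binding lid resists ((value of joint lid_black above 1.25 rad or (value of joint lid_black between 0.28 and 1.2 rad and contact force between the fingers and dabba_black above 1.8 N))), for 0.15 s.
At the end, for the whole second after the job is handed in: one lid rests fully open (joint over 1.25 rad) and the other rests shut (joint under 0.08 rad); the binding lid cannot be opened that far within the force limit, so the open one is the sound one (((value of joint lid_red above 1.25 rad and value of joint lid_black below 0.08 rad) or (value of joint lid_black above 1.25 rad and value of joint lid_red below 0.08 rad)) and velocity of joint lid_red between -0.05 and 0.05 rad/s and velocity of joint lid_black between -0.05 and 0.05 rad/s); the robot touches nothing.
It fails at once if the red dabba or its lid is pushed with more than 15 N (contact force between any of the fingers, the arm and dabba_red above 15 N).
It fails at once if the black dabba or its lid is pushed with more than 15 N (contact force between any of the fingers, the arm and dabba_black above 15 N).
It fails at once if a pot, the shaker, the spatula, mug or jar is shifted by more than 20 mm (distance of any of pot_white, pot_blue, shaker, spatula, mug, jar from where it was at the start of the episode above 0.02 m).
It fails at once if a pot, the shaker, the mug or jar is tipped by more than 0.4 rad (angle between any of pot_white, pot_blue, shaker, mug, jar's own z axis and vertical above 0.4 rad).
It also fails if it takes over 72 s, if anything falls off the work surface, if the arm or the gripper's body presses on something with over 40 N, if the wrist force passes 120 N, or if a joint passes its speed limit or range.

## Working session

There is one attempt and no reset: what is moved stays moved. The work goes in short steps, Python scripts to look and compute and a tool call to move; the robot and the scene stay as the last step left them, time stands still between calls to the robot, and variables do not carry over. Pictures are saved under pics/ and viewed, at most 10 in all, crops included, and the job is handed in when it is done.

Besides the shell and the picture viewer there is one more tool, called after ">>>" as name(argument=value, ...), one argument or row to a line, values as JSON. carry_out: Moves the arm, as the interface text tells. Its arguments: {"type":"object","properties":{"gripper":{"type":"array"},"linear":{"type":"array"},"roll":{"type":"array"},"squeeze":{"type":"number"}},"required":["gripper","linear","roll"]}

```bash
mkdir -p pics
python3 - <<'E'
from plant import robot
import cv2,numpy as np
for n in ("top","side"):
    im=robot.snapshot(n); cv2.imwrite(f"pics/{n}0.png",im[:,:,::-1]); 
    p=robot.camera_params(n); print(n,{k:(np.round(v,3).tolist() if k=="T" else v) for k,v in p.items()})
s=robot.read_state(); print(s); print(robot.grip_point_offset)
E
```

```text
top {'fx': 447.98472006776734, 'fy': 447.98472006776734, 'cx': 322.64542589589803, 'cy': 207.6249497198188, 'T': [[0.016, 0.988, -0.152, 370.217], [-1.0, 0.018, 0.016, -30.172], [0.019, 0.152, 0.988, 1405.85], [0.0, 0.0, 0.0, 1.0]]}
side {'fx': 380.7281535862864, 'fy': 380.7281535862864, 'cx': 320.54157524731517, 'cy': 199.92410821827386, 'T': [[0.994, 0.085, -0.061, 477.533], [-0.104, 0.708, -0.699, -854.729], [-0.016, 0.701, 0.713, 926.31], [0.0, 0.0, 0.0, 1.0]]}
{'clock': 0.1, 'joint_pos': array([-1.21021457,  0.53709682, -0.00442932,  1.53875571,  0.0026145 ,
        1.06732458, -0.07118374]), 'joint_vel': array([ 0.00026974, -0.00186562, -0.00101895, -0.00379555,  0.00022987,
        0.00094343, -0.00061155]), 'tau': array([ 2.35217158e-03, -5.84566998e+01,  1.05190203e+00, -2.59772873e+01,
        1.26733704e-02,  4.62974247e-03, -2.64856126e-06]), 'tool_pos': array([268.84989958, 591.16928414, 230.50390292]), 'tcp_rot': array([-1.01026272e-04,  2.11732530e-01,  9.77327331e-01, -7.82948887e-04]), 'ft_force': array([-0.24212863, -0.08238186,  0.3141643 ]), 'torque': array([ 0.0183803 , -0.00299398, -0.04717245]), 'grasp_force': 0.0, 'opening': 85.391130861457}
18.700000000000003
```

View pics/top0.png

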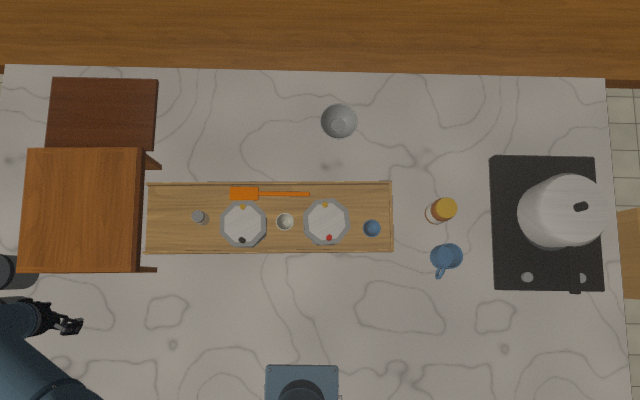

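View pics/side0.png

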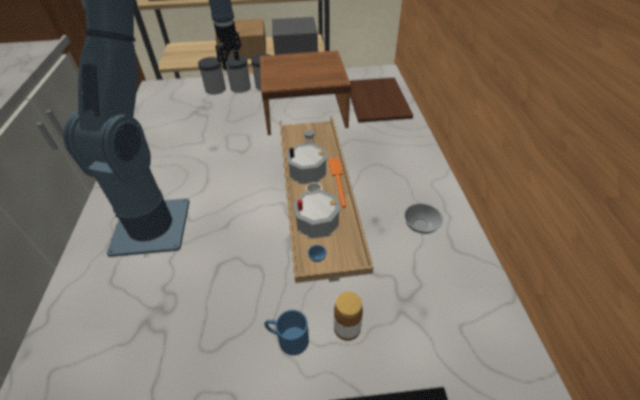

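The top view shows the red knob at about (329,237) with its pivot at (325,205), and the black knob at (242,240) with its pivot at (242,208). Both knobs face the robot, and opening swings them to -y (image right).

```bash
cat > h.py <<'E'
from plant import robot
import cv2,numpy as np
def ray(n,px):
    p=robot.camera_params(n);T=np.array(p["T"])
    d=np.array([(px[0]-p["cx"])/p["fx"],-(px[1]-p["cy"])/p["fy"],-1.])
    return T[:3,3],T[:3,:3]@d
def onz(n,px,z):
    o,d=ray(n,px); return o+d*(z-o[2])/d[2]
def blobs(n,im,kind,roi):
    h=cv2.cvtColor(im,cv2.COLOR_RGB2HSV).astype(int);H,S,V=h[...,0],h[...,1],h[...,2]
    m={"red":((H<8)|(H>172))&(S>140)&(V>60),"black":(V<70),"brass":(H>14)&(H<32)&(S>110)&(V>90)}[kind].astype(np.uint8)
    x0,y0,x1,y1=roi;k=np.zeros_like(m);k[y0:y1,x0:x1]=m[y0:y1,x0:x1]
    c,_,st,ce=cv2.connectedComponentsWithStats(k)[0:4] if 0 else (lambda r:(r[0],r[1],r[2],r[3]))(cv2.connectedComponentsWithStats(k))
    return [(ce[i].round(2).tolist(),int(st[i,4])) for i in range(1,c) if st[i,4]>3]
E
python3 - <<'E'
from h import *
im=cv2.imread("pics/top0.png")[:,:,::-1].copy()
for k,roi,z in (("red",(300,195,355,250),131),("brass",(310,198,340,214),103),("black",(218,225,268,250),131),("brass",(228,200,256,214),103)):
    for c,a in blobs("top",im,k,roi): print(k,c,a,onz("top",c,z).round(1))
im2=cv2.imread("pics/side0.png")[:,:,::-1].copy()
for k,roi in (("red",(290,190,345,215)),("black",(285,145,330,165))):
    print("side",k,[(c,a,onz("side",c,115).round(1).tolist()) for c,a in blobs("side",im2,k,roi)])
for nm,px,z in (("shaker",(199,217),97),("wpot",(285,221),54),("bpot",(372,228),54),("cup edge",(143,148),200),("cup edge",(143,271),200),("tray",(148,252),44),("tray",(148,182),44),("tray",(392,252),44)): print(nm,onz("top",px,z).round(0))
cv2.imwrite("pics/c.png",cv2.resize(im[190:260,180:400,::-1],None,fx=3.6,fy=3.6,interpolation=cv2.INTER_CUBIC))
E
```

```text
red [328.91, 237.09] 22 [481.5 -70.4 131. ]
brass [311.88, 199.88] 25 [592.9 -19.6 103. ]
brass [321.0, 198.0] 7 [599.1 -46.4 103. ]
brass [337.8, 198.9] 10 [597.3 -96.  103. ]
brass [324.4, 204.04] 25 [581.2 -56.7 103. ]
black [241.71, 240.04] 24 [468.8 177.  131. ]
brass [234.39, 200.97] 36 [585.4 207.9 103. ]
brass [253.33, 200.67] 6 [587.3 152.5 103. ]
brass [242.0, 206.17] 23 [570.4 185.  103. ]
side red [([299.36, 203.64], 22, [483.4, -67.7, 115.0])]
side black [([291.25, 152.42], 24, [471.7, 178.4, 115.0])]
shaker [537. 310.  97.]
wpot [535.  61.  54.]
bpot [ 518. -203.   54.]
cup edge [713. 448. 200.]
cup edge [377. 423. 200.]
tray [435. 471.  44.]
tray [649. 487.  44.]
tray [ 447. -266.   44.]
```

View pics/c.png

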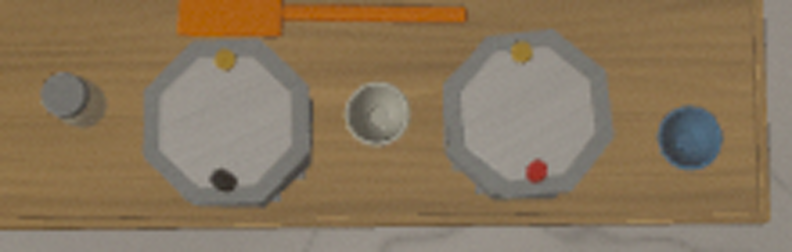

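>>> carry_out(
  gripper=[1,1,1,1,1,1,1,1,1,1,1,1],
  linear=[
    [0,0,-0.03],
    [-0.45,-0.485,-0.03],
    [-0.45,-0.485,-0.03],
    [-0.45,-0.485,-0.03],
    [-0.45,-0.485,-0.03],
    [-0.45,-0.485,-0.03],
    [-0.45,-0.485,-0.03],
    [-0.45,-0.485,-0.03],
    [-0.45,-0.485,-0.03],
    [-0.45,-0.485,-0.03],
    [-0.45,-0.485,-0.03],
    [-0.45,-0.485,-0.03],
  ],
  roll=[0,0.1,0.2,0.3,0.4,0.5,0.6,0.7,0.8,0.9,1.0,1.02],
  squeeze=30,
)

```text
clock: 1.3
tool_pos: [442.8, 67.9, 261.3]
tcp_rot: [-0.0, 0.663, 0.749, 0.0]
ft_force: [1.9, 0.8, 0.3]
opening: -0.2
grasp_force: 0.0
```

>>> carry_out(
  gripper=[1,1,1],
  linear=[
    [0,0,0.03],
    [0,0,0.05],
    [0,0,0.05],
  ],
  roll=[0,0,0],
)

```text
clock: 1.6
tool_pos: [440.7, 69.0, 209.2]
tcp_rot: [-0.001, 0.662, 0.749, -0.002]
ft_force: [-0.2, 0.0, 0.2]
opening: 0.0
grasp_force: 0.0
```

>>> carry_out(
  gripper=[1,1,1,1,1,1,1],
  linear=[
    [-0.04,0.01,0],
    [-0.08,0.02,0.01],
    [-0.109,0.024,0.04],
    [-0.109,0.024,0.07],
    [-0.109,0.024,0.09],
    [-0.109,0.024,0.098],
    [-0.109,0.024,0.098],
  ],
  roll=[0,0,0,0,0,0,0],
)

```text
clock: 2.3
tool_pos: [479.9, -35.0, 113.2]
tcp_rot: [-0.0, 0.662, 0.75, -0.0]
ft_force: [1.1, 0.0, 0.4]
opening: -0.2
grasp_force: 0.0
```

```bash
cat >> h.py <<'E'
def shifts(P,K,angs,gap,z=None):
    """world knob angles about P -> tool shifts (m) and rolls from the present pose, pushing face -x"""
    s=robot.read_state();t=s["tool_pos"];w,x,y,zq=s["tcp_rot"]
    tx=np.array([x*x-y*y,2*x*y]);ty=np.array([2*x*y,y*y-x*x]);yaw=np.arctan2(-tx[1],-tx[0])
    print("tcp",t.round(1),"F",s["ft_force"].round(2),"face",yaw.round(3))
    for a in angs:
        g=np.sign(gap);u=np.array([np.sin(a),-np.cos(a)]);q=np.array(P)+100*np.array([-np.cos(a),-np.sin(a)])-u*gap
        d=q-t[:2];r=-((np.arctan2(u[1],u[0])-yaw+np.pi)%(2*np.pi)-np.pi)
        print(a,q.round(1),np.round([d@tx/1000,d@ty/1000],4),round(r,3))
E
python3 - <<'E'
from h import *
im=robot.snapshot("side");cv2.imwrite("pics/s1.png",cv2.resize(im[110:270,240:400,::-1],None,fx=3.7,fy=3.7,interpolation=cv2.INTER_CUBIC))
im=robot.snapshot("top");cv2.imwrite("pics/t1.png",cv2.resize(im[180:260,220:400,::-1],None,fx=4,fy=4,interpolation=cv2.INTER_CUBIC))
shifts((581,-57),0,[.1,.2,.3,.4,.5],19)
E
```

```text
tcp [480.9 -35.  114.4] F [ 0.38  0.84 -0.44] face -1.446
0.1 [479.6 -48.1] [-0.0128 -0.0029] 0.025
0.2 [479.2 -58.2] [-0.0228 -0.0046] -0.075
0.3 [479.9 -68.4] [-0.033  -0.0052] -0.175
0.4 [481.5 -78.4] [-0.0431 -0.0048] -0.275
0.5 [484.1 -88.3] [-0.0532 -0.0034] -0.375
```

View pics/s1.png

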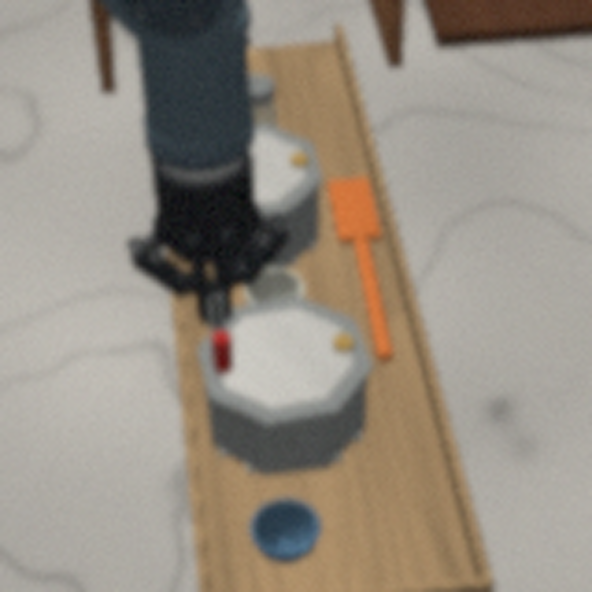

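The fingertips are lined up just behind the red knob and above the lid, so I'm starting to push.

>>> carry_out(
  gripper=[1,1,1,1,1,1,1,1,1,1,1],
  linear=[
    [-0.005,-0.001,0.003],
    [-0.009,-0.002,0.004],
    [-0.013,-0.003,0.004],
    [-0.017,-0.004,0.004],
    [-0.021,-0.0045,0.004],
    [-0.025,-0.005,0.004],
    [-0.029,-0.005,0.004],
    [-0.033,-0.005,0.004],
    [-0.038,-0.005,0.004],
    [-0.043,-0.005,0.004],
    [-0.043,-0.005,0.004],
  ],
  roll=[0,0,0,-0.03,-0.06,-0.1,-0.14,-0.175,-0.225,-0.275,-0.275],
)

```text
clock: 3.5
tool_pos: [480.4, -79.7, 109.6]
tcp_rot: [0.0, 0.553, 0.833, 0.0]
ft_force: [0.2, 0.2, -0.3]
opening: 0.1
grasp_force: 0.0
```

Run:
```python
from h import *
shifts((581,-57),0,[.4,.45,.5,.55,.6,.65,.7],19)
```

```text
tcp [480.4 -79.7 109.6] F [ 0.22  0.18 -0.25] face -1.173
0.4 [481.5 -78.4] [0.0007 0.0015] -0.002
0.45 [482.7 -83.4] [-0.0043  0.0007] -0.052
0.5 [484.1 -88.3] [-0.0093  0.0001] -0.102
0.55 [485.8 -93.1] [-0.0144 -0.0002] -0.152
0.6 [487.7 -97.8] [-0.0195 -0.0003] -0.202
0.65 [ 489.9 -102.4] [-0.0246 -0.0001] -0.252
0.7 [ 492.3 -106.9] [-0.0297  0.0004] -0.302
```

>>> carry_out(
  gripper=[1,1,1,1],
  linear=[
    [-0.004,0.001,0],
    [-0.008,0,0],
    [-0.012,0,0],
    [-0.012,0,0],
  ],
  roll=[-0.05,-0.09,-0.13,-0.13],
)

```text
clock: 3.9
tool_pos: [485.1, -90.2, 109.4]
tcp_rot: [0.0, 0.498, 0.867, -0.0]
ft_force: [-0.2, 0.6, 0.0]
opening: 0.1
grasp_force: 0.0
```

>>> carry_out(
  gripper=[1,1,1,1],
  linear=[
    [-0.004,-0.0006,0],
    [-0.008,-0.001,0],
    [-0.012,-0.0015,0],
    [-0.012,-0.0015,0],
  ],
  roll=[-0.04,-0.08,-0.12,-0.12],
)

```text
clock: 4.3
tool_pos: [489.8, -101.1, 109.4]
tcp_rot: [0.0, 0.446, 0.895, -0.0]
ft_force: [-0.9, 0.1, -0.1]
opening: 0.3
grasp_force: 0.0
```

Run:
```python
from h import *
shifts((581,-57),0,[.5,.55,.6,.65,.7,.75,.8],19)
```

```text
tcp [ 489.8 -101.1  109.4] F [-0.89  0.08 -0.11] face -0.924
0.5 [484.1 -88.3] [0.0137 0.0032] 0.147
0.55 [485.8 -93.1] [0.0088 0.0016] 0.097
0.6 [487.7 -97.8] [0.0039 0.0003] 0.047
0.65 [ 489.9 -102.4] [-0.001  -0.0007] -0.003
0.7 [ 492.3 -106.9] [-0.0061 -0.0015] -0.053
0.75 [ 494.9 -111.3] [-0.0111 -0.0021] -0.103
0.8 [ 497.7 -115.5] [-0.0162 -0.0024] -0.153
```

>>> carry_out(
  gripper=[1,1,1,1],
  linear=[
    [-0.004,-0.001,0],
    [-0.008,-0.002,0],
    [-0.012,-0.002,0],
    [-0.012,-0.002,0],
  ],
  roll=[-0.04,-0.08,-0.12,-0.12],
)

```text
clock: 4.7
tool_pos: [495.6, -111.7, 109.3]
tcp_rot: [0.0, 0.391, 0.92, 0.0]
ft_force: [-0.0, -0.4, 0.5]
opening: -0.5
grasp_force: 0.0
```

>>> carry_out(
  gripper=[1,1,1,1],
  linear=[
    [-0.004,-0.0008,0],
    [-0.008,-0.0015,0],
    [-0.012,-0.002,0],
    [-0.012,-0.002,0],
  ],
  roll=[-0.04,-0.08,-0.12,-0.12],
)

```text
clock: 5.1
tool_pos: [501.4, -120.4, 109.1]
tcp_rot: [-0.001, 0.335, 0.942, 0.0]
ft_force: [-3.6, 2.9, 3.4]
opening: -0.1
grasp_force: 2.4
```

Run:
```python
from h import *
shifts((581,-57),0,[.8,.85,.9,.95,1,1.05,1.1],19)
im=robot.snapshot("top");print([(c,a,onz("top",c,131).round(1)) for c,a in blobs("top",im,"red",(300,195,400,260))])
```

```text
tcp [ 501.4 -120.4  109.1] F [-3.62  2.92  3.38] face -0.683
0.8 [ 497.7 -115.5] [0.0059 0.0015] 0.088
0.85 [ 500.7 -119.6] [0.001  0.0002] 0.038
0.9 [ 504.  -123.5] [-0.004  -0.0008] -0.012
0.95 [ 507.4 -127.3] [-0.009  -0.0016] -0.062
1 [ 511.  -130.9] [-0.0141 -0.0021] -0.112
1.05 [ 514.8 -134.3] [-0.0192 -0.0023] -0.162
1.1 [ 518.7 -137.5] [-0.0242 -0.0023] -0.212
[]
```

Red met a clear springy resistance of about 4.6 N against the swing at about 0.8 rad, after under 1 N before that. I'll hold briefly to confirm, then back off and lift.

>>> carry_out(
  gripper=[1,1,1,1,1,1,1],
  linear=[
    [-0.001,0,0],
    [-0.001,0,0],
    [0.01,0.002,0],
    [0.025,0.003,0],
    [0.025,0.003,-0.03],
    [0.025,0.003,-0.06],
    [0.025,0.003,-0.06],
  ],
  roll=[0,0,0,0,0,0,0],
)

```text
clock: 5.85
tool_pos: [487.6, -103.8, 172.7]
tcp_rot: [0.004, 0.335, 0.942, 0.001]
ft_force: [0.2, -0.2, 0.5]
opening: 0.1
grasp_force: 0.0
```

Run:
```python
from h import *
shifts((581,-57),0,[.85,.78],-35)
im=robot.snapshot("top");print([(c,a,onz("top",c,131).round(1)) for c,a in blobs("top",im,"red",(300,195,400,260))])
im=robot.snapshot("side");print([(c,a,onz("side",c,115).round(1)) for c,a in blobs("side",im,"red",(270,150,400,300))])
```

```text
tcp [ 487.6 -103.8  172.7] F [ 0.22 -0.18  0.51] face -0.683
0.85 [ 541.3 -155.2] [-0.0741 -0.006 ] 0.037
0.78 [ 534.5 -152.2] [-0.0669 -0.0079] 0.107
[]
[([309.5, 216.75], 20, array([ 508.9, -123.3,  115. ]))]
```

>>> carry_out(
  gripper=[1,1,1,1,1,1,1,1],
  linear=[
    [-0.035,-0.004,0],
    [-0.067,-0.008,0],
    [-0.067,-0.008,0],
    [-0.067,-0.008,0.02],
    [-0.067,-0.008,0.04],
    [-0.067,-0.008,0.055],
    [-0.067,-0.008,0.063],
    [-0.067,-0.008,0.063],
  ],
  roll=[0.05,0.11,0.11,0.11,0.11,0.11,0.11,0.11],
)

```text
clock: 6.75
tool_pos: [530.3, -151.3, 104.7]
tcp_rot: [-0.002, 0.386, 0.923, -0.0]
ft_force: [0.4, 0.2, -0.6]
opening: -0.2
grasp_force: 0.0
```

Run:
```python
from h import *
shifts((581,-57),0,[.8,.7,.6,.5,.4,.3,.2,.15,.1,.05],-19)
```

```text
tcp [ 530.3 -151.3  104.7] F [ 0.42  0.15 -0.63] face -0.792
0.8 [ 525. -142.] [0.0104 0.0027] -0.021
0.7 [ 516.8 -136. ] [0.0205 0.0011] 0.079
0.6 [ 509.2 -129.1] [0.0306 0.0005] 0.179
0.5 [ 502.4 -121.6] [0.0408 0.001 ] 0.279
0.4 [ 496.3 -113.4] [0.0509 0.0024] 0.379
0.3 [ 491.1 -104.7] [0.0608 0.0048] 0.479
0.2 [486.8 -95.5] [0.0703 0.0082] 0.579
0.15 [485.  -90.7] [0.075  0.0103] 0.629
0.1 [483.4 -85.9] [0.0795 0.0126] 0.679
0.05 [482.1 -81. ] [0.084  0.0151] 0.729
```

>>> carry_out(
  gripper=[1,1,1,1,1,1,1,1,1,1,1,1],
  linear=[
    [0.005,0.002,-0.004],
    [0.01,0.0025,-0.004],
    [0.016,0.002,-0.004],
    [0.023,0.001,-0.004],
    [0.03,0.0005,-0.004],
    [0.037,0.001,-0.004],
    [0.044,0.0015,-0.004],
    [0.051,0.0025,-0.004],
    [0.057,0.004,-0.004],
    [0.063,0.0055,-0.004],
    [0.068,0.0075,-0.004],
    [0.068,0.0075,-0.004],
  ],
  roll=[0,0,0.035,0.1,0.17,0.24,0.31,0.38,0.44,0.5,0.56,0.56],
)

```text
clock: 7.95
tool_pos: [489.5, -97.2, 111.0]
tcp_rot: [0.0, 0.625, 0.78, 0.001]
ft_force: [-0.2, -0.7, -0.9]
opening: 0.2
grasp_force: 0.0
```

Run:
```python
from h import *
shifts((581,-57),0,[.2,.15,.12,.1,.08,.05,0.02],-19)
```

```text
tcp [489.5 -97.2 111. ] F [-0.17 -0.71 -0.89] face -1.351
0.2 [486.8 -95.5] [ 0.0022 -0.0023] 0.02
0.15 [485.  -90.7] [ 0.0073 -0.003 ] 0.07
0.12 [484.  -87.8] [ 0.0103 -0.0033] 0.1
0.1 [483.4 -85.9] [ 0.0123 -0.0035] 0.12
0.08 [482.8 -83.9] [ 0.0144 -0.0036] 0.14
0.05 [482.1 -81. ] [ 0.0174 -0.0037] 0.17
0.02 [481.4 -78. ] [ 0.0205 -0.0037] 0.2
```

>>> carry_out(
  gripper=[1,1,1,1,1],
  linear=[
    [0.003,-0.001,0],
    [0.005,-0.002,0],
    [0.008,-0.003,0],
    [0.01,-0.003,0],
    [0.01,-0.003,0],
  ],
  roll=[0.03,0.05,0.07,0.1,0.1],
)

```text
clock: 8.45
tool_pos: [484.0, -88.8, 110.2]
tcp_rot: [-0.0, 0.664, 0.748, -0.0]
ft_force: [0.3, 0.8, 0.6]
opening: 0.3
grasp_force: 0.0
```

>>> carry_out(
  gripper=[1,1,1,1],
  linear=[
    [0.001,0,0],
    [0.002,0,0],
    [0.003,0,0],
    [0.003,0,0],
  ],
  roll=[0.01,0.02,0.03,0.03],
)

```text
clock: 8.85
tool_pos: [483.9, -86.1, 110.2]
tcp_rot: [-0.0, 0.675, 0.738, -0.0]
ft_force: [0.5, -0.5, 0.1]
opening: -0.1
grasp_force: 0.0
```

>>> carry_out(
  gripper=[1,1,1,1],
  linear=[
    [0.001,0,0],
    [0.002,0,0],
    [0.003,0,0],
    [0.003,0,0],
  ],
  roll=[0.01,0.02,0.03,0.03],
)

```text
clock: 9.25
tool_pos: [483.7, -83.0, 110.3]
tcp_rot: [-0.0, 0.686, 0.728, 0.0]
ft_force: [0.3, -0.6, -0.6]
opening: -0.0
grasp_force: 0.0
```

>>> carry_out(
  gripper=[1,1,1,1],
  linear=[
    [0.001,0,0],
    [0.002,0,0],
    [0.003,0,0],
    [0.003,0,0],
  ],
  roll=[0.01,0.02,0.03,0.03],
)

```text
clock: 9.65
tool_pos: [483.4, -81.4, 110.3]
tcp_rot: [0.001, 0.697, 0.717, -0.0]
ft_force: [-0.3, -5.6, -0.8]
opening: -0.1
grasp_force: 2.4
```

>>> carry_out(
  gripper=[1,1,1],
  linear=[
    [0.001,0,0],
    [0.002,0,0],
    [0.002,0,0],
  ],
  roll=[0.01,0.02,0.02],
)

```text
clock: 9.95
tool_pos: [483.2, -81.3, 110.4]
tcp_rot: [0.001, 0.705, 0.709, -0.001]
ft_force: [-0.9, -10.2, -0.2]
opening: -0.1
grasp_force: 5.1
```

>>> carry_out(
  gripper=[1,1,1,1,1,1,1],
  linear=[
    [-0.005,0,0],
    [-0.015,0,0],
    [-0.025,0,0],
    [-0.025,0,-0.02],
    [-0.025,0,-0.05],
    [-0.025,0,-0.08],
    [-0.025,0,-0.08],
  ],
  roll=[0,0,0,0,0,0,0],
)

```text
clock: 10.65
tool_pos: [486.2, -104.3, 193.7]
tcp_rot: [0.002, 0.704, 0.71, 0.002]
ft_force: [-0.2, -0.2, -0.2]
opening: 0.2
grasp_force: 0.0
```

Run:
```python
from h import *
im=robot.snapshot("side");print([(c,a,onz("side",c,115).round(1)) for c,a in blobs("side",im,"red",(270,150,400,300))])
shifts((570.5,185),0,[0.07],35)
```

```text
[([298.96, 201.7], 27, array([482.7, -59.5, 115. ]))]
tcp [ 485.1 -103.7  191.9] F [-0.21 -0.55  0.11] face -1.562
0.07 [468.3 212.9] [ 0.3168 -0.014 ] -0.061
```

>>> carry_out(
  gripper=[1,1,1,1,1,1,1,1,1,1,1,1],
  linear=[
    [0.04,-0.002,0],
    [0.08,-0.004,0],
    [0.12,-0.006,0],
    [0.16,-0.008,0],
    [0.2,-0.01,0],
    [0.24,-0.012,0],
    [0.28,-0.014,0],
    [0.317,-0.014,0],
    [0.317,-0.014,0.02],
    [0.317,-0.014,0.05],
    [0.317,-0.014,0.08],
    [0.317,-0.014,0.08],
  ],
  roll=[0,0,0,0,-0.03,-0.06,-0.06,-0.06,-0.06,-0.06,-0.06,-0.06],
)

```text
clock: 11.9
tool_pos: [463.5, 211.9, 106.3]
tcp_rot: [-0.001, 0.682, 0.731, -0.004]
ft_force: [-0.6, -0.1, -0.4]
opening: -0.2
grasp_force: 0.0
```

Run:
```python
from h import *
im=robot.snapshot("side");cv2.imwrite("pics/s2.png",cv2.resize(im[110:270,240:400,::-1],None,fx=3.7,fy=3.7,interpolation=cv2.INTER_CUBIC))
shifts((570.5,185),0,[0.07,.15,.2,.3,.4,.5],19)
```

```text
tcp [465.1 212.4 108.4] F [ 0.38 -0.61 -0.54] face -1.502
0.07 [469.4 197. ] [-0.0157  0.0033] -0.001
0.15 [468.8 188.8] [-0.0238  0.0021] -0.081
0.2 [468.7 183.8] [-0.0288  0.0017] -0.131
0.3 [469.4 173.6] [-0.039   0.0016] -0.231
0.4 [471.  163.6] [-0.0491  0.0026] -0.331
0.5 [473.6 153.7] [-0.0591  0.0045] -0.431
```

View pics/s2.png

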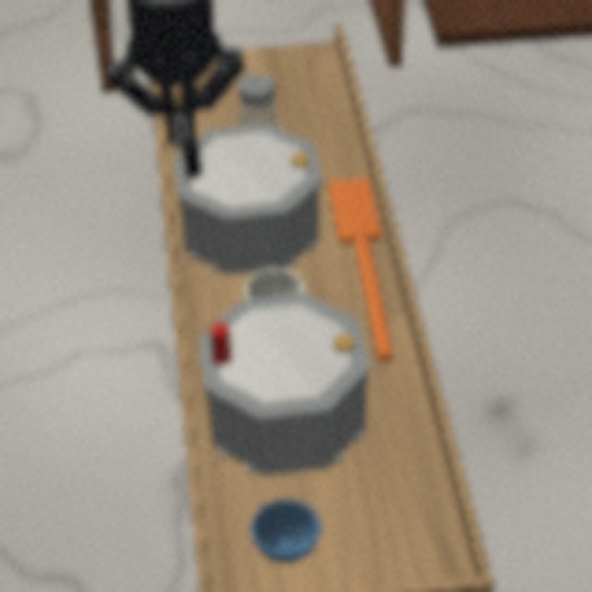

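The red lid now looks squarely shut, and the fingertips are behind the black knob. I'm pushing the black lid next.

>>> carry_out(
  gripper=[1,1,1,1,1,1,1,1,1,1,1,1],
  linear=[
    [-0.004,0.003,-0.002],
    [-0.009,0.0035,-0.002],
    [-0.014,0.0035,-0.002],
    [-0.018,0.003,-0.002],
    [-0.022,0.0025,-0.002],
    [-0.026,0.002,-0.002],
    [-0.031,0.0017,-0.002],
    [-0.036,0.0016,-0.002],
    [-0.041,0.0018,-0.002],
    [-0.046,0.0022,-0.002],
    [-0.05,0.003,-0.002],
    [-0.05,0.003,-0.002],
  ],
  roll=[0,0,0,-0.02,-0.06,-0.1,-0.15,-0.2,-0.25,-0.3,-0.34,-0.34],
)

```text
clock: 13.15
tool_pos: [473.3, 163.1, 112.7]
tcp_rot: [0.0, 0.549, 0.836, 0.0]
ft_force: [-0.1, -0.2, 0.2]
opening: -0.1
grasp_force: 0.0
```

Run:
```python
from h import *
shifts((570.5,185),0,[.4,.5,.6,.7,.8,.9,1.],19)
```

```text
tcp [473.3 163.1 112.7] F [-0.11 -0.22  0.21] face -1.162
0.4 [471.  163.6] [ 0.0013 -0.002 ] 0.009
0.5 [473.6 153.7] [-0.0087 -0.0035] -0.091
0.6 [477.2 144.2] [-0.0189 -0.0039] -0.191
0.7 [481.8 135.1] [-0.0291 -0.0034] -0.291
0.8 [487.2 126.5] [-0.0391 -0.0018] -0.391
0.9 [493.5 118.5] [-0.049   0.0007] -0.491
1.0 [500.5 111.1] [-0.0585  0.0042] -0.591
```

>>> carry_out(
  gripper=[1,1,1,1,1],
  linear=[
    [-0.005,-0.002,0.002],
    [-0.009,-0.0035,0.002],
    [-0.014,-0.004,0.002],
    [-0.019,-0.004,0.002],
    [-0.019,-0.004,0.002],
  ],
  roll=[-0.05,-0.09,-0.14,-0.19,-0.19],
)

```text
clock: 13.65
tool_pos: [477.4, 144.4, 110.5]
tcp_rot: [0.0, 0.467, 0.884, 0.0]
ft_force: [-0.8, -0.4, -0.3]
opening: -0.0
grasp_force: 0.0
```

Run:
```python
from h import *
im=robot.snapshot("side");print([(c,a,onz("side",c,115).round(1)) for c,a in blobs("side",im,"black",(285,140,330,175))])
shifts((570.5,185),0,[.6,.7,.8,.9,1.],19)
```

```text
[([293.57, 148.72], 267, array([480.7, 197.8, 115. ]))]
tcp [477.3 144.8 110.5] F [-0.68  0.23  0.83] face -0.974
0.6 [477.2 144.2] [-0.0005 -0.0004] -0.003
0.7 [481.8 135.1] [-0.0105 -0.0017] -0.103
0.8 [487.2 126.5] [-0.0207 -0.0021] -0.203
0.9 [493.5 118.5] [-0.0309 -0.0014] -0.303
1.0 [500.5 111.1] [-0.0409  0.0002] -0.403
```

>>> carry_out(
  gripper=[1,1,1,1,1],
  linear=[
    [-0.004,-0.001,0],
    [-0.008,-0.0015,0],
    [-0.012,-0.002,0],
    [-0.016,-0.002,0],
    [-0.016,-0.002,0],
  ],
  roll=[-0.04,-0.08,-0.12,-0.16,-0.16],
)

```text
clock: 14.2
tool_pos: [484.7, 130.5, 110.4]
tcp_rot: [0.0, 0.395, 0.918, 0.0]
ft_force: [0.2, -0.4, -0.2]
opening: -0.1
grasp_force: 0.0
```

>>> carry_out(
  gripper=[1,1,1,1,1],
  linear=[
    [-0.004,-0.001,0],
    [-0.008,-0.0015,0],
    [-0.012,-0.002,0],
    [-0.016,-0.002,0],
    [-0.016,-0.002,0],
  ],
  roll=[-0.04,-0.08,-0.12,-0.16,-0.16],
)

```text
clock: 14.7
tool_pos: [494.2, 117.6, 110.3]
tcp_rot: [0.0, 0.321, 0.947, 0.0]
ft_force: [-0.2, 0.0, -0.7]
opening: 0.1
grasp_force: 0.0
```

Run:
```python
from h import *
im=robot.snapshot("side");cv2.imwrite("pics/s3.png",cv2.resize(im[110:270,240:400,::-1],None,fx=3.7,fy=3.7,interpolation=cv2.INTER_CUBIC))
shifts((570.5,185),0,[.9,1.,1.1,1.2,1.3,1.35,1.4,1.45],19)
```

```text
tcp [494.2 117.8 110.4] F [-0.38 -0.49  0.96] face -0.654
0.9 [493.5 118.5] [0.0009 0.0001] 0.017
1.0 [500.5 111.1] [-0.0091 -0.0015] -0.083
1.1 [508.2 104.5] [-0.0193 -0.002 ] -0.183
1.2 [516.6  98.7] [-0.0294 -0.0016] -0.283
1.3 [525.4  93.7] [-0.0395 -0.0001] -0.383
1.35 [530.1  91.6] [-0.0445  0.001 ] -0.433
1.4 [534.8  89.7] [-0.0494  0.0024] -0.483
1.45 [539.6  88. ] [-0.0542  0.004 ] -0.533
```

View pics/s3.png

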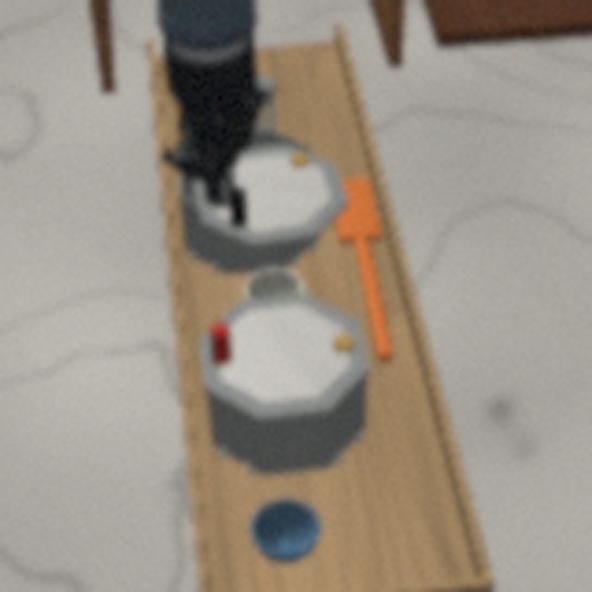

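The black lid is swinging freely past 0.9 rad with the red one still shut. I'll carry on in small steps.

>>> carry_out(
  gripper=[1,1,1,1,1,1],
  linear=[
    [-0.004,-0.001,0],
    [-0.008,-0.0015,0],
    [-0.012,-0.002,0],
    [-0.016,-0.002,0],
    [-0.019,-0.002,0],
    [-0.019,-0.002,0],
  ],
  roll=[-0.03,-0.07,-0.11,-0.15,-0.18,-0.18],
)

```text
clock: 15.35
tool_pos: [508.2, 104.5, 110.3]
tcp_rot: [0.0, 0.234, 0.972, 0.0]
ft_force: [0.3, -0.8, -0.7]
opening: 0.2
grasp_force: 0.0
```

>>> carry_out(
  gripper=[1,1,1,1,1,1],
  linear=[
    [-0.004,-0.001,0],
    [-0.008,-0.0015,0],
    [-0.012,-0.002,0],
    [-0.016,-0.002,0],
    [-0.02,-0.002,0],
    [-0.02,-0.002,0],
  ],
  roll=[-0.04,-0.08,-0.12,-0.16,-0.2,-0.2],
)

```text
clock: 15.95
tool_pos: [525.1, 93.6, 110.3]
tcp_rot: [0.0, 0.136, 0.991, 0.0]
ft_force: [0.2, 0.4, 0.9]
opening: -0.0
grasp_force: 0.0
```

Run:
```python
from h import *
shifts((570.5,185),0,[1.2,1.25,1.3,1.35,1.4,1.45],19)
```

```text
tcp [525.1  93.6 110.3] F [0.23 0.44 0.9 ] face -0.273
1.2 [516.6  98.7] [0.0096 0.0026] 0.098
1.25 [520.9  96.1] [0.0047 0.0013] 0.048
1.3 [525.4  93.7] [-0.0002  0.0002] -0.002
1.35 [530.1  91.6] [-0.0053 -0.0006] -0.052
1.4 [534.8  89.7] [-0.0103 -0.0012] -0.102
1.45 [539.6  88. ] [-0.0154 -0.0015] -0.152
```

>>> carry_out(
  gripper=[1,1,1,1],
  linear=[
    [-0.0015,0,0],
    [-0.003,0,0],
    [-0.004,-0.0005,0],
    [-0.004,-0.0005,0],
  ],
  roll=[-0.01,-0.03,-0.04,-0.04],
)

```text
clock: 16.35
tool_pos: [528.7, 92.2, 110.3]
tcp_rot: [0.0, 0.116, 0.993, 0.0]
ft_force: [-0.0, 0.5, -0.7]
opening: -0.0
grasp_force: 0.1
```

>>> carry_out(
  gripper=[1,1,1,1],
  linear=[
    [-0.001,0,0],
    [-0.002,0,0],
    [-0.003,-0.0005,0],
    [-0.003,-0.0005,0],
  ],
  roll=[-0.01,-0.02,-0.03,-0.03],
)

```text
clock: 16.75
tool_pos: [531.6, 90.9, 110.3]
tcp_rot: [0.0, 0.101, 0.995, 0.0]
ft_force: [0.2, -0.2, 0.0]
opening: -0.2
grasp_force: 0.0
```

>>> carry_out(
  gripper=[1,1,1,1],
  linear=[
    [-0.001,0,0],
    [-0.002,0,0],
    [-0.003,-0.0005,0],
    [-0.003,-0.0005,0],
  ],
  roll=[-0.01,-0.02,-0.03,-0.03],
)

```text
clock: 17.15
tool_pos: [534.5, 89.8, 110.3]
tcp_rot: [0.0, 0.086, 0.996, 0.0]
ft_force: [0.5, 0.3, -0.1]
opening: 0.0
grasp_force: 0.0
```

>>> carry_out(
  gripper=[1,1,1,1],
  linear=[
    [-0.001,0,0],
    [-0.002,0,0],
    [-0.002,0,0],
    [-0.002,0,0],
  ],
  roll=[-0.01,-0.02,-0.02,-0.02],
)

```text
clock: 17.55
tool_pos: [536.0, 89.3, 110.2]
tcp_rot: [-0.0, 0.076, 0.997, -0.0]
ft_force: [-2.0, -1.3, 0.1]
opening: 0.2
grasp_force: 0.7
```

>>> carry_out(
  gripper=[1,1,1],
  linear=[
    [-0.001,0,0],
    [-0.001,0,0],
    [-0.001,0,0],
  ],
  roll=[0,0,0],
)

```text
clock: 17.85
tool_pos: [536.1, 89.3, 110.1]
tcp_rot: [-0.001, 0.076, 0.997, -0.0]
ft_force: [-5.8, -0.8, 3.0]
opening: -0.1
grasp_force: 2.5
```

>>> carry_out(
  gripper=[1,1,1,1,1,1,1,1,1],
  linear=[
    [0.005,0,0],
    [0.015,0.001,0],
    [0.025,0.002,0],
    [0.025,0.002,-0.03],
    [0.025,0.002,-0.07],
    [0.025,0.002,-0.11],
    [0.08,0,-0.13],
    [0.12,0,-0.13],
    [0.12,0,-0.13],
  ],
  roll=[0,0,0,0,0,0,0,0,0],
)

```text
clock: 18.75
tool_pos: [412.2, 107.9, 240.0]
tcp_rot: [-0.002, 0.074, 0.997, -0.0]
ft_force: [1.2, 0.1, 0.1]
opening: 0.3
grasp_force: 0.0
```

Run:
```python
from h import *
im=robot.snapshot("side");cv2.imwrite("pics/s4.png",cv2.resize(im[110:270,240:400,::-1],None,fx=3.7,fy=3.7,interpolation=cv2.INTER_CUBIC))
print([(c,a,onz("side",c,115).round(1)) for c,a in blobs("side",im,"red",(270,150,400,300))])
print([(c,a,onz("side",c,115).round(1)) for c,a in blobs("side",im,"black",(270,140,340,190))])
```

```text
[([298.89, 201.61], 28, array([482.6, -59.1, 115. ]))]
[([318.08, 168.72], 25, array([554.2,  82.7, 115. ]))]
```

View pics/s4.png

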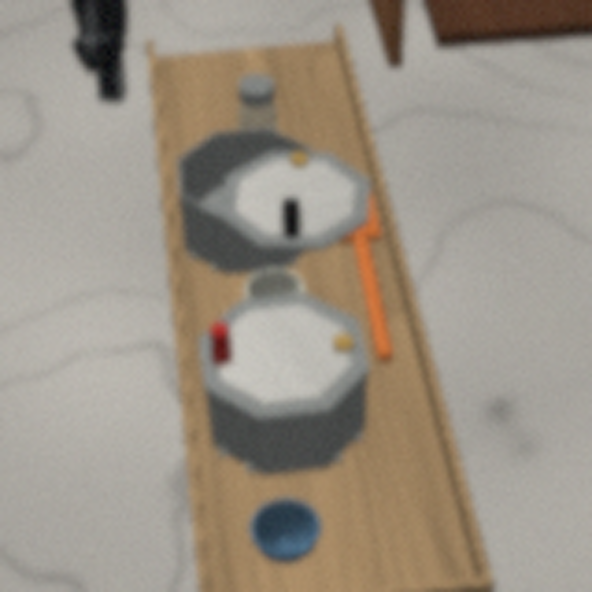

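The picture shows the black lid fully open on its stop, the red lid shut, the arm clear, and nothing else moved. I'm handing it in.

```bash
python3 -c "
from plant import robot
print(robot.close_job())"
```

```text
the job is handed in; nothing more can be done
None
```

The red-knobbed lid is the binding one (springy resistance from about 0.75 rad) and is shut against its stop; the black-knobbed lid swings freely and is fully open; the highest push I read was about 10 N, nothing else looked moved, and the job is handed in with no verdict returned.

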